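Level the load stage and add a weight case to its column

ROBOT

A 6-joint arm with a two-finger parallel gripper is mounted at the origin on the work surface. World frame = base frame: x ahead of the robot, y to its left, z up, the work surface at z = 0. Lengths are in m, angles in degrees, forces in N, time in s.
With the tool pointing down it reaches from about 0.375 to 0.9 m from the base axis. Payload 3.1 kg.
Tool frame: the origin (TCP) lies between the finger pads; the fingertips stand 11 mm ahead of it and the grasp point (between the pads) lies 8 mm behind it; x points along the fingers, y is the direction in which the jaws open and shut, and the axes are right-handed (so a half turn about x gives the same grasp; the last joint's range is limited). The gripper opens to 87 mm and grips with 3 to 60 N. Pads are 19 mm wide; open, the fingers measure 117 mm over their backs; the gripper's body (75 mm by 190 mm) begins 51 mm behind the grasp point.
Start: joints at [58.986, 30.224, 82.088, -0, 67.689, -10.227], TCP at [0.222, 0.584, 0.234] pointing down, gripper open.
Joint ranges: [-176.69, 176.69], [-43.24, 126.21], [12.49, 139.97], [-82, 262], [0, 151.66], [-163.58, 163.58]. Speed limits (degrees/s): [159.86, 159.86, 180, 180, 180, 180].

INTERFACE

Orientations are given as a 3x3 rotation matrix whose columns are the frame's x, y, z axes.
In Python, from rig import bot gives the robot as it stands.
- The arm moves only by the shell command python3 -m inch 'ROWS' [OPENING]. ROWS is a JSON object of lists of equal length, an entry for each row: "dp": the shift along the tool's x, y, z in mm, a list of three; "yaw": the turn about the tool's x in degrees. In form: {"dp": [[tx, ty, tz], ...], "yaw": [yaw, ...]}. A call has 1 to 20 rows; each row shifts and turns the commanded pose from where the row before left it, along the tool's axes as they then stand; what a row does not reach is not made up. A row lasts 1/12 s, in which the tool goes at most 41.7 mm and 7.16 degrees, less where a joint would pass 70% of its speed; a pose out of reach is approached as far as the arm can. A call is refused whole if a number of a shift passes 41.7 or a number of a turn 7.16, either way. A call with a gripper value outside its range is refused whole. OPENING is the finger opening in mm, from 0 to 87, set as the call begins (- or left out, the last holds). The fingers move at their own pace and stop on an object; the grip force is fixed at half the most. Time passes only in rows, so rows that do not move let the fingers close. It gives the time, the measured TCP pose, the force and the opening at its end, in the units of the state.
- bot.read_state(): the state, without advancing time (a new reading comes with each control period).
- bot.capture(name): name is "side" or "top" or "wrist"; returns a dict with "color" (480x640x3 uint8, red, green, blue), "intrinsics" (3x3 intrinsics, pixels), "k1" (the pictures are not rectified: a ray, as slopes to the right and down, at radius r is drawn at 1 + k1 r^2 times it, then the intrinsics apply), "pose" (4x4, takes a point from camera to world coordinates). Camera axes: x right, y down, z forward; pixel columns grow to the right and rows downward; lengths in m; the calibration is good to about 2 mm. A picture is of the moment at which its call begins. There is no depth.
- bot.hand_in(): hands the job in, once; it reports no verdict.
The state is a dict: "time_s": time; "joint_positions": joint angles; "qvel": joint speeds; "tau": joint torques, N m; "position": TCP position; "tcp_rot": TCP orientation; "force": force on the tool from outside, world axes, zero at the start; "moment": the same for the moment, N m; "opening": opening from 0.0 (shut) to 1.0 (fully open).
Only numpy, scipy, OpenCV 4.12 (cv2) and the standard library are available. Lean on these libraries where they do the work, as an engineer would, in place of code of your own. Each camera call takes 0.05 s, during which the arm holds its last target.

TASK

Level the aluminium load stage: turn its two black knurled foot screws, one after the other, until the bubble of each of its two tube vials lies between that vial's two black marks. Only then pick up the yellow weight case and set it down gently (not dropped) and squarely, edges in line, on top of the blue case that stands on the stage, and let go. The blue case must keep its place on the stage, the stage must still be level at the end, and the red case is to be left alone.

Things in the scene. Friction and masses are not known exactly. Their poses are not given: they have to be found in the camera images.
- leveller: Fixed dark base of the load stage, 230 mm (x) x 280 mm (y); origin under its middle, on the table. Over it, same outline, the aluminium stage plate, top 64 mm above the table, on one ball foot and two foot screws; it tilts under half a degree, so only the bubbles show the level. In its axes (mm from the middle): screw A (-85, -115), screw B (85, 115), ball foot (85, -115), vial A (30, -115), vial B (85, 0).
- vial_a (a point): Middle of vial A, a bubble tube lying along the stage's x axis beside screw A, 75 mm above the table: black housing 76 x 22 mm, 14 mm tall, with a window of green fluid 64 x 14 mm and two thin black marks across it, 18 mm apart inside, evenly about this point. Its axes are the stage's.
- bubble_a_mid (a point): Centre of vial A's bubble, a pale oblong 12 mm long, which moves along the stage's x axis. Level that way = it lies at vial_a; it is between the marks when less than 3 mm off.
- vial_b (a point): Middle of vial B, a like bubble tube lying along the stage's y axis beside screw B, same sizes and height as vial A. Its axes are the stage's.
- bubble_b_mid (a point): Centre of vial B's bubble, a pale oblong 12 mm long, which moves along the stage's y axis. Level that way = it lies at vial_b; it is between the marks when less than 3 mm off.
- screw_a_grip (a point): Foot screw A: black knurled knob, 36 mm dia, 26 mm tall, 13 mm clear of the plate; point on its axis, half-way up (90 mm above the table). Grip across it from above at any yaw; turns stiffly (0.06 N m), stays put, stops 1.9 rad either side of level. Clockwise from above moves bubble A alone, along -x (towards the knob), 10 mm per rad; anticlockwise, +x. Starts up to 1.5 rad off, either way.
- screw_b_grip (a point): Foot screw B: same knob, height and stops as A, point on its axis, half-way up. Clockwise seen from above moves bubble B alone, along +y (towards the knob), 10 mm per rad; anticlockwise, -y. Starts 0.8 to 1.6 rad off level, too far clockwise.
- yellow_case_mid (a point): Yellow closed weight case to be stacked, 90 mm (its x) x 56 mm (its y) x 38 mm tall, 0.3 to 0.6 kg, flat top and bottom, standing on the table to the right of the stage. This point is its centre, 19 mm above its underside.
- blue_case_mid (a point): Blue closed weight case of the same size, the foot of the column, standing loose on the stage plate. This point is its centre (83 mm above the table; its top is at 102 mm).
- red_case_mid (a point): Red closed weight case of the same size, standing on the table near the yellow one (at least 110 mm between their centres), not needed. This point is its centre.
- yellow_case: The yellow case as a whole; origin at the centre of its underside.
Mind the look-alikes: they are no part of the job. Of the things that look like the yellow_case, take the one that is nearest to the robot's base at the start.

How it is judged (in metres and radians):
On the way, in this order (a step that is already met when the one before it is completed fails the run):
1. the stage is levelled: both bubbles lie between their marks, within 3.5 mm of the middle of their vials (horizontal distance between bubble_a_mid and vial_a below 0.0035 m and horizontal distance between bubble_b_mid and vial_b below 0.0035 m), for 0.3 s.
2. the yellow case stands squarely on the blue case (z of yellow_case_mid in the frame of blue_case_mid between 0.034 and 0.042 m and horizontal distance between yellow_case_mid and blue_case_mid below 0.008 m and angle between the x axis of yellow_case_mid and the x axis of blue_case_mid, either way round below 0.12 rad), for 0.2 s.
At the end, for the whole second after the job is handed in: Each bubble is within 3.5 mm of the middle of its vial; the yellow case rests on the blue one, centres within 8 mm seen from above and edges within 0.12 rad, at rest and released; the blue case is within 15 mm and the red case within 20 mm of where it started (all of step 1 and all of step 2 and linear speed of yellow_case below 0.02 m/s and distance of blue_case_mid from where it was at the start of the episode below 0.015 m and distance of red_case_mid from where it was at the start of the episode below 0.02 m and contact force between yellow_case and the fingers below 0.1 N); the robot touches nothing.
It fails at once if the yellow case is dropped (it moves faster than 0.5 m/s out of the fingers) (contact force between yellow_case and the fingers below 0.1 N and linear speed of yellow_case above 0.5 m/s).
It fails at once if the red case is disturbed (moved more than 20 mm) (distance of red_case_mid from where it was at the start of the episode above 0.02 m).
It also fails if it takes over 61 s, if anything falls off the work surface, if the arm or the gripper's body presses on something with over 40 N, if the wrist force passes 120 N, or if a joint passes its speed limit or range.

## Working session

There is one attempt and no reset: what is moved stays moved. The work goes in short steps, Python scripts to look and compute and a shell command to move; the robot and the scene stay as the last step left them, time stands still between calls to the robot, and variables do not carry over. Pictures are saved under pics/ and viewed, and the job is handed in when it is done.

```bash
ls; mkdir -p pics
python3 - <<'E'
from rig import bot
import cv2,numpy as np
s=bot.read_state();print(s)
for n in("side","top","wrist"):
    c=bot.capture(n);cv2.imwrite(f"pics/{n}0.png",c["color"][:,:,::-1]);print(n,c["intrinsics"],c["k1"],c["pose"])
E
```

```text
pics
{'time_s': 0.0, 'joint_positions': array([ 5.89864510e+01,  3.02793967e+01,  8.21550681e+01, -2.26387907e-03,
        6.76876718e+01, -1.02261254e+01]), 'qvel': array([-0.12320936, -0.05327482,  0.00724142,  0.06610953,  0.0146236 ,
        0.05788901]), 'tau': array([-1.24195358e-04, -4.40038705e+01, -1.76592994e+01,  6.32497994e-02,
        5.81365207e-02, -1.57178665e-04]), 'position': array([0.22142215, 0.5837234 , 0.23257429]), 'tcp_rot': array([[-1.06700193e-03,  3.54886577e-01,  9.34908754e-01],
       [-1.84578366e-03,  9.34906995e-01, -3.54888016e-01],
       [-9.99997727e-01, -2.10430550e-03, -3.42503720e-04]]), 'force': array([-0.25142587,  0.06375789,  0.79010867]), 'moment': array([ 0.01042655, -0.10184418,  0.00950518]), 'opening': 0.9998012928510629}
side [[459.47224436   0.         321.06360209]
 [  0.         459.47224436 242.86846915]
 [  0.           0.           1.        ]] -0.02400047668067432 [[-0.95629927 -0.1777715   0.23214003  0.39698312]
 [-0.29126887  0.50974828 -0.80951784  0.5421943 ]
 [ 0.02557622 -0.84175649 -0.53925122  0.48740364]
 [ 0.          0.          0.          1.        ]]
top [[521.45891161   0.         334.94441599]
 [  0.         521.45891161 241.9221615 ]
 [  0.           0.           1.        ]] 0.030332208224897822 [[-0.00556549 -0.9967252   0.08067152  0.4991318 ]
 [-0.99997314  0.00516256 -0.00520243 -0.0465152 ]
 [ 0.00476893 -0.08069831 -0.99672716  0.99580142]
 [ 0.          0.          0.          1.        ]]
wrist [[333.70536161   0.         317.14291392]
 [  0.         333.70536161 243.11476431]
 [  0.           0.           1.        ]] -0.04263859799013072 [[ 0.35610039  0.89369559  0.27294817  0.14493752]
 [ 0.93444612 -0.34003205 -0.10577642  0.6135819 ]
 [-0.00172079  0.29272239 -0.95619592  0.38473286]
 [ 0.          0.          0.          1.        ]]
```

View pics/top0.png

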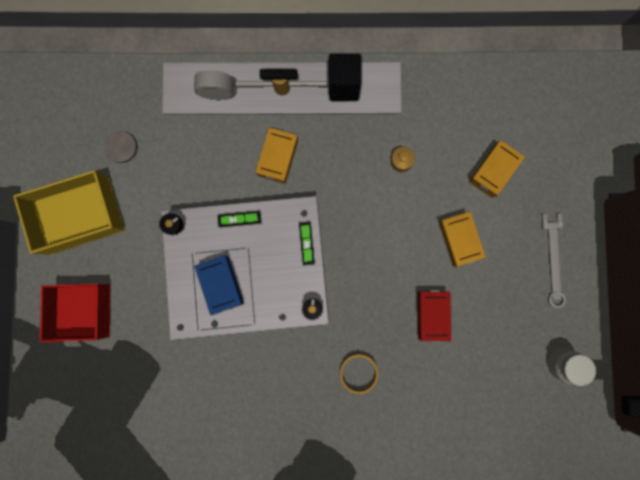

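View pics/side0.png

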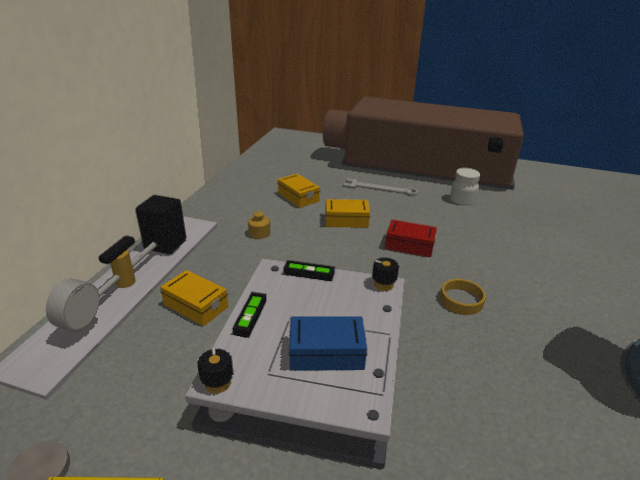

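View pics/wrist0.png

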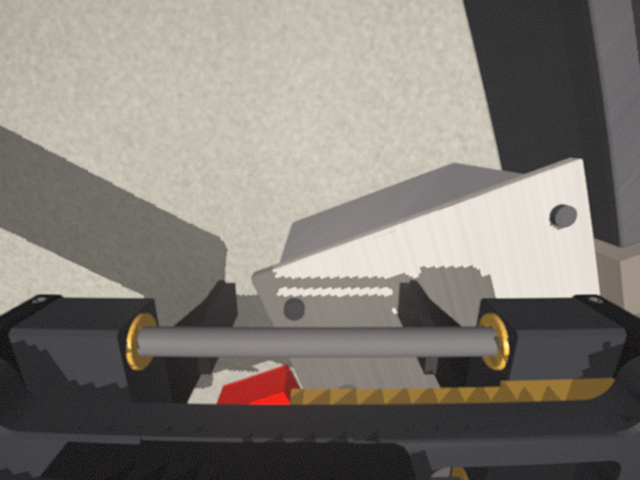

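```bash
cat > h.py <<'E'
import numpy as np,cv2
def und(c,uv):
    K=c["intrinsics"];uv=np.atleast_2d(np.array(uv,float))
    d=(uv-K[:2,2])/[K[0,0],K[1,1]]
    rd=np.linalg.norm(d,axis=1);r=rd.copy()
    for _ in range(20): r=rd/(1+c["k1"]*r*r)
    return d/(1+c["k1"]*r*r)[:,None]
def ray(c,uv,z):
    m=und(c,uv);P=np.array(c["pose"]);D=np.c_[m,np.ones(len(m))]@P[:3,:3].T;o=P[:3,3]
    return o+D*((z-o[2])/D[:,2])[:,None]
def proj(c,X):
    P=np.array(c["pose"]);X=np.atleast_2d(X);q=(X-P[:3,3])@P[:3,:3];m=q[:,:2]/q[:,2:]
    r2=(m**2).sum(1,keepdims=True);m=m*(1+c["k1"]*r2);K=c["intrinsics"]
    return m*[K[0,0],K[1,1]]+K[:2,2]
E
python3 - <<'E'
from rig import bot
from h import *
import pickle
for n in("top","side"):
    c=bot.capture(n);pickle.dump(c,open(n+".pkl","wb"))
    img=c["color"]
    hsv=cv2.cvtColor(img,cv2.COLOR_RGB2HSV)
    for nm,lo,hi,z in(("yellow",(12,140,60),(30,255,255),.038),("red",(0,140,50),(8,255,255),.038),("blue",(100,120,30),(125,255,255),.102),("green",(40,120,60),(80,255,255),.075)):
        m=cv2.inRange(hsv,lo,hi);m=cv2.morphologyEx(m,cv2.MORPH_CLOSE,np.ones((7,7)))
        for k in cv2.findContours(m,0,2)[0]:
            if cv2.contourArea(k)<150:continue
            r=cv2.minAreaRect(k);b=cv2.boxPoints(r);w=ray(c,b,z)
            e=[w[1]-w[0],w[2]-w[1]];L=[np.linalg.norm(x) for x in e];q=e[int(np.argmax(L))]
            print(n,nm,np.round(r[0],1),"ctr",np.round(w.mean(0)*1000,1),"L",np.round(np.array(L)*1000),"ang",round(np.degrees(np.arctan2(q[1],q[0]))%180,1),"d",round(np.hypot(*w.mean(0)[:2]),3))
c=pickle.load(open("top.pkl","rb"))["color"]
a=cv2.resize(c[190:340,150:350],None,fx=4,fy=4,interpolation=cv2.INTER_CUBIC)
cv2.imwrite("pics/t_crop.png",a[:,:,::-1])
E
```

```text
top yellow [359. 373.] ctr [339.5 -93.6  38. ] L [65. 67.] ang 179.2 d 0.352
top yellow [461.8 238.8] ctr [ 581.5 -285.1   38. ] L [60. 91.] ang 16.9 d 0.648
top yellow [ 67.6 212.5] ctr [633.6 437.4  38. ] L [172. 126.] ang 108.4 d 0.77
top yellow [402.5 159. ] ctr [ 731.2 -178.4   38. ] L [39. 42.] ang 179.1 d 0.753
top yellow [496.6 168.7] ctr [ 711.8 -353.    38. ] L [98. 58.] ang 143.8 d 0.795
top yellow [276.6 154.6] ctr [740.8  56.3  38. ] L [93. 58.] ang 164.1 d 0.743
top yellow [279.5  86. ] ctr [871.6  51.2  38. ] L [28. 27.] ang 89.9 d 0.873
top red [434.5 315.5] ctr [ 441.5 -232.    38. ] L [57. 88.] ang 178.6 d 0.499
top red [ 74.  312.5] ctr [451.6 419.8  38. ] L [125. 106.] ang 89.5 d 0.617
top blue [218.6 284.2] ctr [500.5 147.5 102. ] L [57. 88.] ang 18.9 d 0.522
top green [306.4 242.9] ctr [572.3  -0.7  75. ] L [17. 68.] ang 5.6 d 0.572
top green [238.9 218.4] ctr [616.4 118.9  75. ] L [68. 17.] ang 95.0 d 0.628
side yellow [105.5 478. ] ctr [667.3 356.9  38. ] L [115.   2.] ang 18.5 d 0.757
side yellow [462.3 296.4] ctr [337.7 -59.2  38. ] L [90. 69.] ang 86.3 d 0.343
side yellow [194.1 296.3] ctr [732.4  72.   38. ] L [100. 141.] ang 160.9 d 0.736
side yellow [122.  269.1] ctr [877.9  49.5  38. ] L [ 31. 107.] ang 133.0 d 0.879
side yellow [258.7 224.9] ctr [ 723.2 -156.3   38. ] L [ 42. 100.] ang 115.0 d 0.74
side yellow [347.5 213. ] ctr [ 573.2 -260.5   38. ] L [ 92. 119.] ang 101.9 d 0.63
side yellow [298.2 189.7] ctr [ 704.8 -329.6   38. ] L [134. 163.] ang 141.2 d 0.778
side yellow [327.   76.5] ctr [ 1301.4 -2722.2    38. ] L [2239. 4908.] ang 96.1 d 3.017
side red [409.9 237.7] ctr [ 439.5 -207.2   38. ] L [111.  92.] ang 95.0 d 0.486
side blue [328. 343.] ctr [493.  164.7 102. ] L [95. 85.] ang 18.6 d 0.52
side blue [526.5  87. ] ctr [  -33.  -3067.2   102. ] L [3385. 6467.] ang 75.9 d 3.067
side green [249.5 311. ] ctr [616.2 115.9  75. ] L [66. 16.] ang 96.2 d 0.627
```

View pics/t_crop.png

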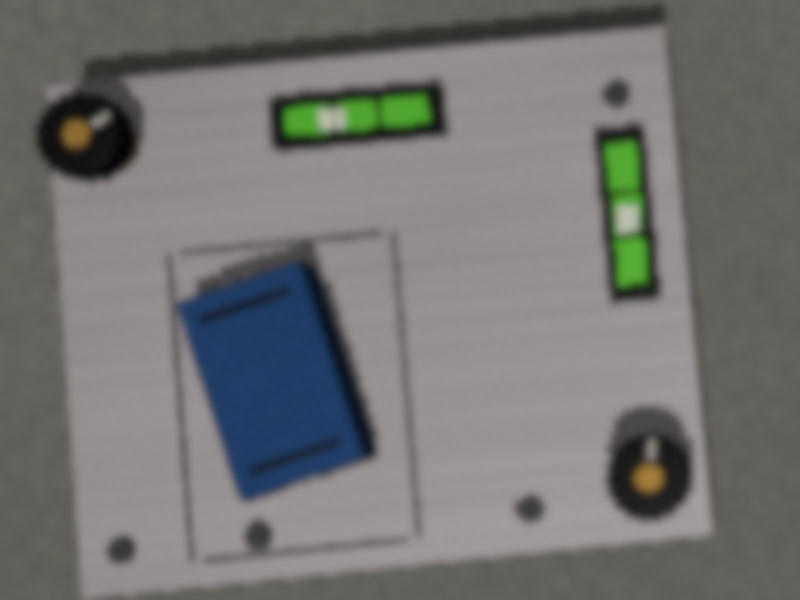

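```bash
cat >> h.py <<'E'
def vial(c,z=.075):
    img=c["color"];hsv=cv2.cvtColor(img,cv2.COLOR_RGB2HSV)
    m=cv2.inRange(hsv,(40,120,50),(80,255,255))
    m=cv2.morphologyEx(m,cv2.MORPH_CLOSE,np.ones((9,9)))
    out=[]
    for k in cv2.findContours(m,0,2)[0]:
        if cv2.contourArea(k)<150:continue
        b=cv2.boxPoints(cv2.minAreaRect(k));w=ray(c,b,z)
        e=[w[1]-w[0],w[2]-w[1]];L=[np.linalg.norm(x) for x in e];i=int(np.argmax(L));q=e[i]/L[i]
        if q[0]+q[1]<0:q=-q
        ctr=w.mean(0);msk=np.zeros(m.shape,np.uint8);cv2.fillConvexPoly(msk,b.astype(np.int32),1)
        msk=cv2.erode(msk,np.ones((3,3)))
        # weight = whiteness: min(R,B) relative green
        rr=np.minimum(img[...,0],img[...,2]).astype(float)
        ys,xs=np.nonzero(msk);v=rr[ys,xs];P=ray(c,np.c_[xs,ys],z);s=(P-ctr)@q*1000
        wt=np.clip(v-(np.median(v)+v.max())/2,0,None)
        out.append((ctr,np.degrees(np.arctan2(q[1],q[0])),max(L)*1000,(wt*s).sum()/wt.sum()))
    return out
E
python3 - <<'E'
from h import *
import pickle
for n in("top","side"):
    c=pickle.load(open(n+".pkl","rb"))
    for o in vial(c):print(n,np.round(o[0]*1000,1),np.round(o[1:],2))
# stage pose from vials (top)
c=pickle.load(open("top.pkl","rb"))
v=sorted(vial(c),key=lambda o:o[0][1])
a,b=v[0][0][:2],v[1][0][:2]
d=b-a;th=np.arctan2(d[1],d[0])-np.arctan2(115,55)
R=np.array([[np.cos(th),-np.sin(th)],[np.sin(th),np.cos(th)]])
o=(a+b)/2-R@np.array([.0575,-.0575])
print("yaw",np.degrees(th),"o",o,"A",o+R@[-.085,-.115],"B",o+R@[.085,.115],np.linalg.norm(d))
# knobs: dark circle tops z=.103
for uv in((172,224),(312.3,307.5)):print(ray(c,uv,.103))
g=cv2.resize(pickle.load(open("side.pkl","rb"))["color"][250:410,180:420],None,fx=3,fy=3,interpolation=2);cv2.imwrite("pics/s_crop.png",g[:,:,::-1])
E
```

```text
top [572.4  -0.7  75. ] [ 5.58 67.9  -2.41]
top [616.3 118.9  75. ] [95.01 67.89 11.52]
side [616.5 115.8  75. ] [96.27 66.53 13.08]
yaw 5.389098366487547 o [0.5316822  0.11093661] A [ 0.45785859 -0.01153817] B [0.60550582 0.2334114 ] 0.12747407895252655
[[0.60367299 0.22807663 0.103     ]]
[[ 0.45979986 -0.01207616  0.103     ]]
```

View pics/s_crop.png

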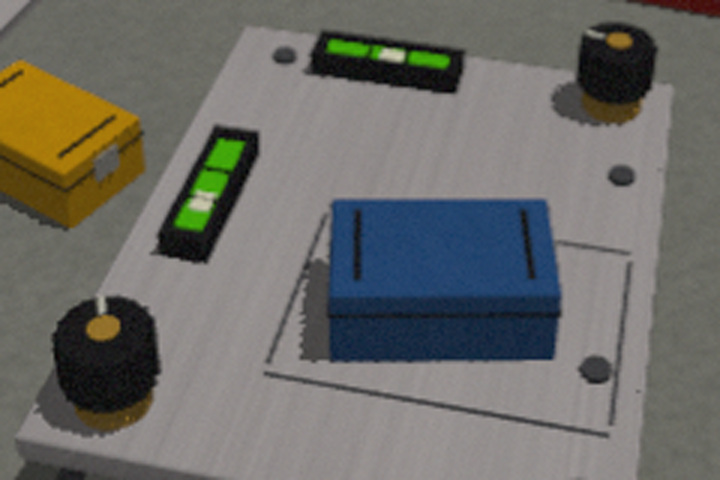

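```bash
cat >> h.py <<'E'
def tri(cs,uvs):
    A=np.zeros((3,3));b=np.zeros(3)
    for c,uv in zip(cs,uvs):
        P=np.array(c["pose"]);d=P[:3,:3]@np.r_[und(c,uv)[0],1];d/=np.linalg.norm(d);M=np.eye(3)-np.outer(d,d);A+=M;b+=M@P[:3,3]
    return np.linalg.solve(A,b)
def rel(target,R,p):
    return np.round((np.array(target)-p)@R*1000,1)
E
python3 - <<'E'
from h import *
from rig import bot
import pickle
cs=[pickle.load(open(n+".pkl","rb")) for n in("top","side")]
def brass(c,u,v,r=9):
    img=c["color"];hsv=cv2.cvtColor(img,cv2.COLOR_RGB2HSV)
    m=cv2.inRange(hsv,(8,90,70),(30,255,255));k=np.zeros_like(m);cv2.circle(k,(u,v),r,1,-1);m=m*k
    ys,xs=np.nonzero(m);return np.array([xs.mean(),ys.mean()]),len(xs)
for nm,t,s in(("A",(312,309),(386,263)),("B",(169,223),(214,359))):
    a,n=brass(cs[0],*t);b,n2=brass(cs[1],*s,8)
    print(nm,a,n,b,n2,"tri",tri(cs,[a,b]),"top",ray(cs[0],a,.104),"side",ray(cs[1],b,.104))
E
```

```text
A [311.79365079 309.12698413] 63 [385.97435897 262.97435897] 39 tri [ 0.45686527 -0.01132204  0.10482795] top [[ 0.45711001 -0.01125112  0.104     ]] side [[ 0.4567129 -0.0125758  0.104    ]]
B [168.5 223. ] 48 [214.     358.7875] 80 tri [0.60470584 0.2332629  0.10486468] top [[0.60530518 0.23375245 0.104     ]] side [[0.60462931 0.23247519 0.104     ]]
```

```bash
python3 -m inch '{"dp":[[5,-12,30.2],[5,-12,30.2],[5,-12,30.2],[5,-12,30.2],[5,-12,30.2],[5,-12,30.2],[5,-12,30.2],[5,-12,30.2],[5,-12,30.2],[5,-12,30.2],[5,-12,30.2],[5,-12,30.2],[5,-12,30.2],[5,-12,30.2],[5,-12,30.2],[5,-12,30.2],[0,0,0],[0,0,0]],"yaw":[0,0,0,0,0,0,0,0,0,0,0,0,0,0,0,0,0,0]}' 87
python3 - <<'E'
from rig import bot
from h import *
s=bot.read_state();print(s["position"],s["joint_positions"],rel([.605,.233,.082],s["tcp_rot"],s["position"]),s["tcp_rot"])
c=bot.capture("wrist");cv2.imwrite("pics/w1.png",c["color"][:,:,::-1])
c=bot.capture("top");cv2.imwrite("pics/t1.png",c["color"][:,:,::-1])
for o in vial(c):print(np.round(o[0]*1000,1),np.round(o[1:],2))
E
```

```text
time_s: 1.75
position: [0.6065, 0.2316, 0.1528]
tcp_rot: [[-0.001, 0.358, 0.934], [0.0, 0.934, -0.358], [-1.0, -0.0, -0.001]]
force: [-0.2, 0.6, 0.9]
opening: 1.0
[0.6065127  0.23161966 0.15284283] [ 1.10530246e+01  3.73895261e+01  8.24913709e+01  9.90097966e-03
  6.01518227e+01 -5.79693457e+01] [70.8  0.8 -1.9] [[-5.89202481e-04  3.58083710e-01  9.33689300e-01]
 [ 3.76191597e-05  9.33689470e-01 -3.58083751e-01]
 [-9.99999826e-01 -1.75859228e-04 -5.63602960e-04]]
[572.2  -0.7  75. ] [ 5.31 67.73 -2.32]
[616.3 118.8  75. ] [95.01 68.05 11.6 ]
```

View pics/w1.png

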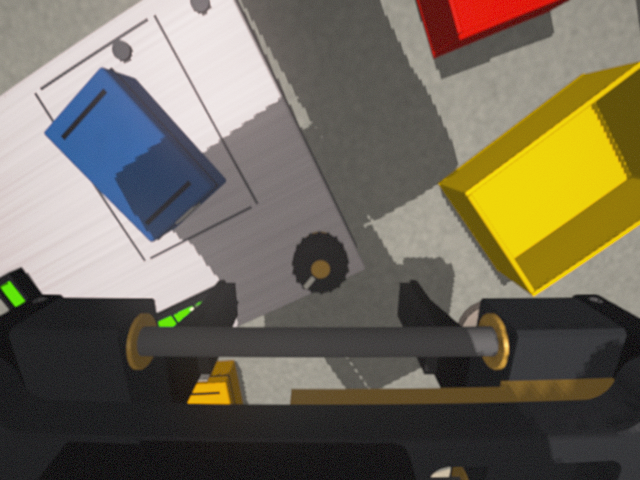

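View pics/t1.png

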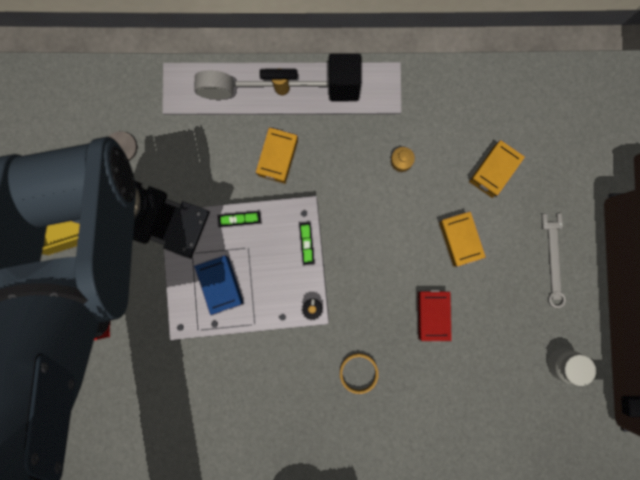

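```bash
python3 - <<'E'
from rig import bot
from h import *
s=bot.read_state();c=bot.capture("wrist");w=ray(c,(319.5,268),.104)[0];print(w,rel([w[0],w[1],.084],s["tcp_rot"],s["position"]))
E
python3 -m inch '{"dp":[[4,1,-1.9],[4,0,0],[4,0,0],[4,0,0],[4,0,0]],"yaw":[7,7,7,7,7]}'
```

```text
[0.6017419  0.23659775 0.104     ] [69.3  1.9 -3.6]
time_s: 2.32
position: [0.6027, 0.2365, 0.1338]
tcp_rot: [[-0.0, 0.829, 0.559], [0.0, 0.559, -0.829], [-1.0, -0.0, -0.0]]
force: [-0.1, -0.4, 0.1]
opening: 1.001
```

```bash
python3 -m inch '{"dp":[[5,0,0],[5,0,0],[5,0,0],[0,0,0]],"yaw":[0,0,0,0]}'
python3 - <<'E'
from rig import bot
from h import *
s=bot.read_state();print(rel([.604,.2335,.084],s["tcp_rot"],s["position"]),s["tcp_rot"])
E
```

```text
time_s: 2.65
position: [0.6028, 0.2352, 0.1174]
tcp_rot: [[-0.002, 0.826, 0.564], [-0.0, 0.564, -0.826], [-1.0, -0.002, -0.001]]
force: [-0.1, -0.3, -0.6]
opening: 1.001
[33.4  0.1  2.1] [[-2.26588869e-03  8.25582798e-01  5.64276448e-01]
 [-4.68306125e-04  5.64276959e-01 -8.25585425e-01]
 [-9.99997323e-01 -2.13493880e-03 -8.91963300e-04]]
```

```bash
python3 -m inch '{"dp":[[5,0,1],[5,0,1],[5,0,0],[5,0,0],[5,0,0],[5,0,0],[3,0,0],[0,0,0]],"yaw":[0,0,0,0,0,0,0,0]}'
python3 -m inch '{"dp":[[0,0,0],[0,0,0],[0,0,0],[0,0,0],[0,0,0],[0,0,0]],"yaw":[0,0,0,0,0,0]}' 30
```

```text
time_s: 3.32
position: [0.6045, 0.2331, 0.0845]
tcp_rot: [[-0.002, 0.827, 0.562], [-0.0, 0.562, -0.827], [-1.0, -0.002, -0.001]]
force: [-0.8, 0.1, -0.2]
opening: 1.0
time_s: 3.82
position: [0.6052, 0.2333, 0.0858]
tcp_rot: [[0.0, 0.827, 0.562], [0.0, 0.562, -0.827], [-1.0, 0.0, 0.0]]
force: [0.7, -0.4, -0.9]
opening: 0.628
```

```bash
python3 -m inch '{"dp":[[0,0,0],[0,0,0],[0,0,0],[0,0,0],[0,0,0],[0,0,0]],"yaw":[0,0,0,0,0,0]}' 25
```

```text
time_s: 4.32
position: [0.6057, 0.2337, 0.0856]
tcp_rot: [[0.001, 0.827, 0.562], [0.001, 0.562, -0.827], [-1.0, 0.002, 0.0]]
force: [1.2, 2.0, -0.9]
opening: 0.406
```

```bash
python3 -m inch '{"dp":[[0,0,0],[0,0,0],[0,0,0],[0,0,0],[0,0,0],[0,0,0],[0,0,0],[0,0,0],[0,0,0],[0,0,0],[0,0,0],[0,0,0],[0,0,0],[0,0,0],[0,0,0],[0,0,0]],"yaw":[0,-5,-5,-5,-5,-5,-5,-5,-5,-5,-5,-5,-5,-5,0,0]}'
python3 - <<'E'
from rig import bot
from h import *
s=bot.read_state();print(s["joint_positions"],s["moment"])
c=bot.capture("top");cv2.imwrite("pics/t2.png",cv2.resize(c["color"][150:350,120:360],None,fx=3,fy=3,interpolation=2)[:,:,::-1])
for o in vial(c):print(np.round(o[0]*1000,1),np.round(o[1:],2))
E
```

```text
time_s: 5.65
position: [0.6058, 0.2338, 0.0857]
tcp_rot: [[0.002, -0.158, 0.987], [0.001, 0.987, 0.158], [-1.0, 0.001, 0.002]]
force: [3.8, 3.5, -2.3]
opening: 0.408
[ 1.12484119e+01  4.24291621e+01  8.48624050e+01  4.33868359e-02
  5.25995906e+01 -8.78670056e+01] [ 0.62987482 -0.48173044  0.04898936]
[572.3  -0.6  75. ] [ 5.58 67.9  -2.42]
[616.3 118.   75. ] [95.26 66.15  0.86]
```

View pics/t2.png

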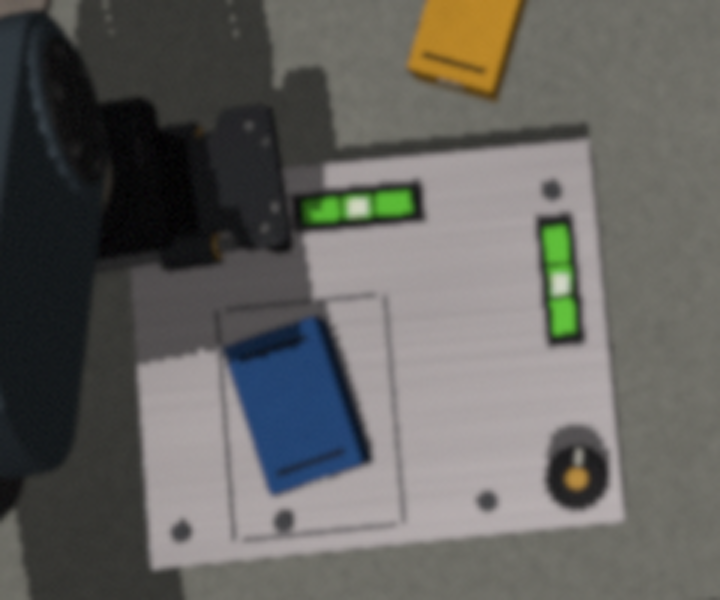

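```bash
python3 -m inch '{"dp":[[0,0,0],[0,0,0],[0,0,0],[0,0,0],[0,0,0],[0,0,0],[0,0,0],[0,0,0],[-5,0,0],[-10,0,0],[-15,0,0],[-15,0,0]],"yaw":[0,0,0,0,0,0,0,0,0,0,0,0]}' 87
python3 -m inch '{"dp":[[0,-21.9,-18.5],[0,-21.9,-18.5],[0,-21.9,-18.5],[0,-21.9,-18.5],[0,-21.9,-18.5],[0,-21.9,-18.5],[0,-21.9,-18.5],[0,-21.9,-18.5],[0,-21.9,-18.5],[0,-21.9,-18.5],[0,0,0],[0,0,0],[0,0,0]],"yaw":[0,0,0,0,0,0,0,0,0,0,0,0,0]}'
python3 - <<'E'
from rig import bot
from h import *
s=bot.read_state();print(rel([.457,-.0115,.084],s["tcp_rot"],s["position"]),s["joint_positions"])
for n in("top","side","wrist"):
    c=bot.capture(n);cv2.imwrite(f"pics/{n}3.png",c["color"][:,:,::-1])
    for o in vial(c):print(n,np.round(o[0]*1000,1),np.round(o[1:],2))
E
```

```text
time_s: 6.7
position: [0.605, 0.2332, 0.1315]
tcp_rot: [[-0.0, -0.16, 0.987], [-0.0, 0.987, 0.16], [-1.0, -0.0, -0.0]]
force: [-0.4, -0.0, 1.3]
opening: 0.998
time_s: 7.78
position: [0.4586, -0.0126, 0.1313]
tcp_rot: [[0.002, -0.159, 0.987], [-0.0, 0.987, 0.159], [-1.0, -0.001, 0.002]]
force: [-0.3, 0.4, -0.1]
opening: 1.002
[47.3  1.4 -1.5] [-1.55869678e+01  2.75537941e+01  1.11202858e+02  2.42071580e-02
  4.11182548e+01 -1.14778920e+02]
top [572.1  -0.6  75. ] [ 4.85 65.11 -2.1 ]
top [616.2 118.8  75. ] [9.526e+01 6.774e+01 6.000e-02]
side [616.1 116.6  75. ] [96.22 68.01  0.61]
wrist [548.1  -1.6  75. ] [99.23 15.66  0.44]
```

View pics/side3.png

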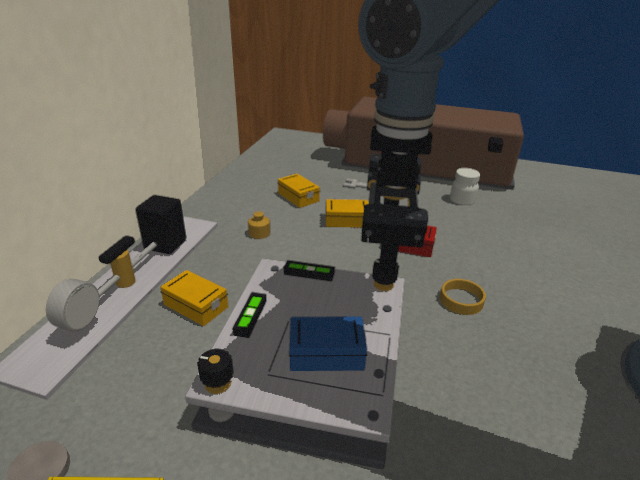

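View pics/wrist3.png

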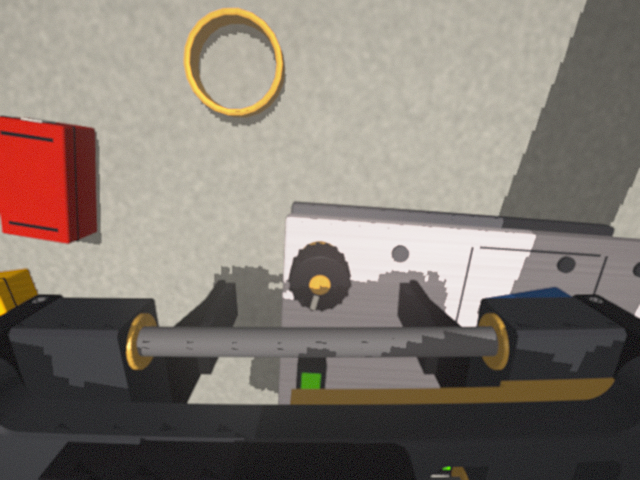

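View pics/top3.png

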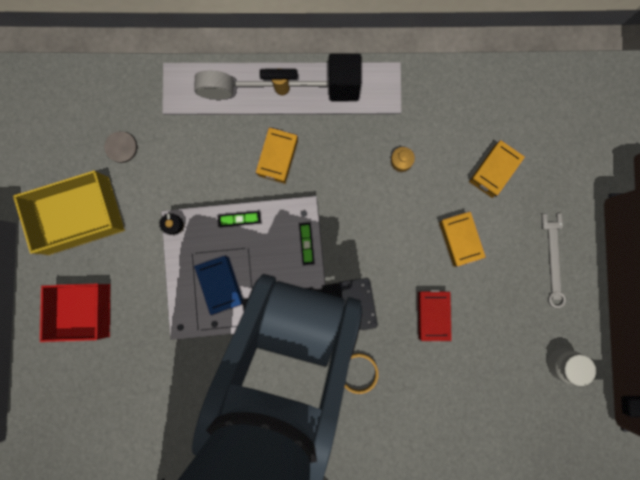

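```bash
python3 -m inch '{"dp":[[6,1.4,-1.5],[10,0,0],[10,0,0],[8,0,0],[6,0,0],[5,0,0],[0,0,0]],"yaw":[0,0,0,0,0,0,0]}'
python3 -m inch '{"dp":[[0,0,0],[0,0,0],[0,0,0],[0,0,0],[0,0,0],[0,0,0],[0,0,0],[0,0,0],[0,0,0],[0,0,0],[0,0,0],[0,0,0]],"yaw":[0,0,0,0,0,0,0,0,0,0,0,0]}' 25
python3 -m inch '{"dp":[[0,0,0],[0,0,0],[0,0,0],[0,0,0],[0,0,0],[0,0,0]],"yaw":[-4,-4,-4,-1,0,0]}'
python3 - <<'E'
from rig import bot
from h import *
for n in("top","side"):
    c=bot.capture(n);cv2.imwrite(f"pics/{n}4.png",cv2.resize(c["color"][180:320,220:360],None,fx=4,fy=4,interpolation=2)[:,:,::-1])
    for o in vial(c):print(n,np.round(o[0]*1000,1),np.round(o[1:],2))
E
```

```text
time_s: 8.52
position: [0.4553, -0.011, 0.0845]
tcp_rot: [[-0.002, -0.16, 0.987], [0.001, 0.987, 0.16], [-1.0, 0.001, -0.002]]
force: [0.9, 0.2, 1.5]
opening: 1.001
time_s: 9.52
position: [0.4557, -0.0111, 0.0856]
tcp_rot: [[-0.0, -0.16, 0.987], [0.0, 0.987, 0.16], [-1.0, 0.0, -0.0]]
force: [-0.0, 3.2, 1.7]
opening: 0.401
time_s: 10.02
position: [0.4559, -0.0115, 0.0856]
tcp_rot: [[0.0, -0.377, 0.926], [-0.0, 0.926, 0.377], [-1.0, -0.0, 0.0]]
force: [0.2, 0.1, 1.3]
opening: 0.403
top [572.1  -0.6  75. ] [ 4.84 65.12  0.11]
top [616.2 118.8  75. ] [9.553e+01 6.457e+01 7.000e-02]
side [616.2 115.9  75. ] [96.17 66.41  1.9 ]
```

View pics/top4.png

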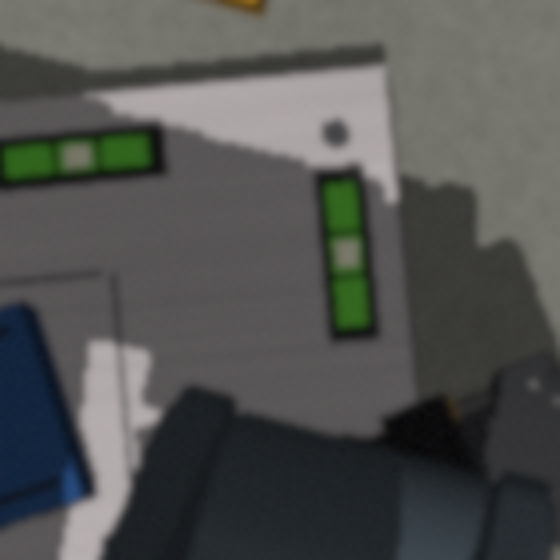

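View pics/side4.png

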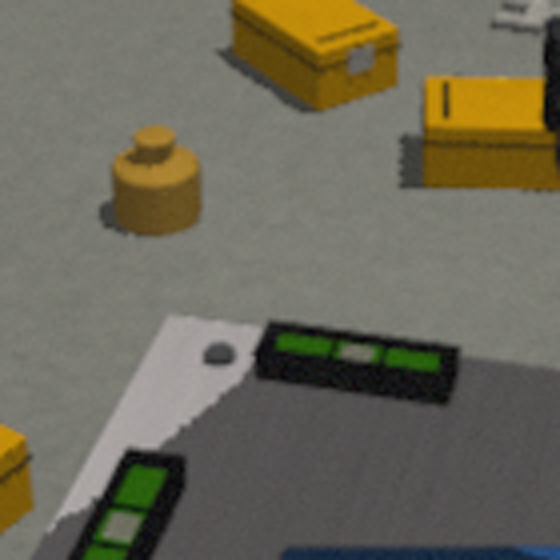

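```bash
python3 -m inch '{"dp":[[0,0,0],[0,0,0],[0,0,0],[0,0,0],[0,0,0],[0,0,0],[0,0,0],[0,0,0],[-5,0,0],[-10,0,0],[-15,0,0],[-15,0,0]],"yaw":[0,0,0,0,0,0,0,0,0,0,0,0]}' 87
python3 -m inch '{"dp":[[-7,-30.1,8],[-7,-30.1,8],[-7,-30.1,8],[-7,-30.1,8],[-7,-30.1,8],[-7,-30.1,8],[-7,-30.1,8],[-7,-30.1,8],[-7,-30.1,8],[-7,-30.1,8],[0,0,0],[0,0,0],[0,0,0]],"yaw":[0,0,0,0,0,0,0,0,0,0,0,0,0]}'
python3 - <<'E'
from rig import bot
from h import *
import pickle
s=bot.read_state();print(s["position"],s["joint_positions"],s["tcp_rot"])
for n in("top","side","wrist"):
    c=bot.capture(n);cv2.imwrite(f"pics/{n}5.png",c["color"][:,:,::-1]);pickle.dump(c,open(n+"5.pkl","wb"))
    for o in vial(c):print(n,np.round(o[0]*1000,1),np.round(o[1:],2))
E
```

```text
time_s: 11.12
position: [0.4554, -0.0113, 0.131]
tcp_rot: [[-0.001, -0.378, 0.926], [0.0, 0.926, 0.378], [-1.0, 0.001, -0.001]]
force: [0.3, 0.4, -0.6]
opening: 0.999
time_s: 12.2
position: [0.6426, -0.2591, 0.2]
tcp_rot: [[-0.002, -0.378, 0.926], [0.002, 0.926, 0.378], [-1.0, 0.002, -0.001]]
force: [0.1, 0.1, 0.4]
opening: 0.997
[ 0.64264996 -0.25905762  0.20003031] [-3.11807332e+01  3.76090400e+01  7.31486271e+01  1.90066111e-02
  6.93858957e+01 -1.43383840e+02] [[-0.0019829  -0.37778033  0.92589313]
 [ 0.00156289  0.92589265  0.37778348]
 [-0.99999681  0.00219618 -0.00124553]]
top [571.6  -0.7  75. ] [ 4.64 66.4   0.62]
top [616.2 119.5  75. ] [95.01 66.61 -0.66]
side [616.1 116.6  75. ] [96.22 68.01  0.62]
side [571.5  -3.3  75. ] [ 5.13 64.17  0.25]
wrist [566.6   3.   75. ] [ 5.21 58.02  4.7 ]
```

View pics/wrist5.png

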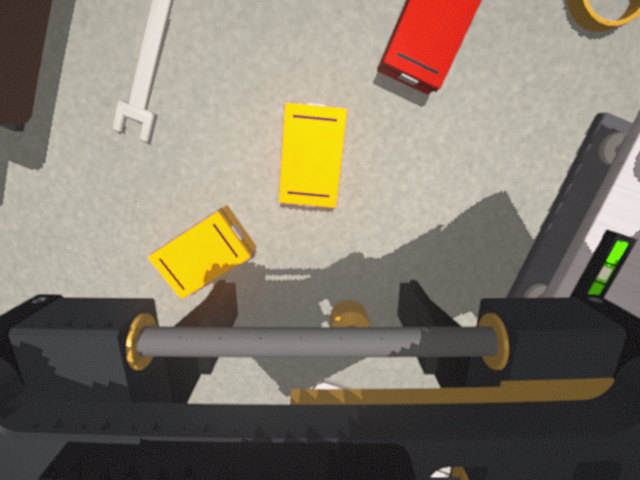

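View pics/top5.png

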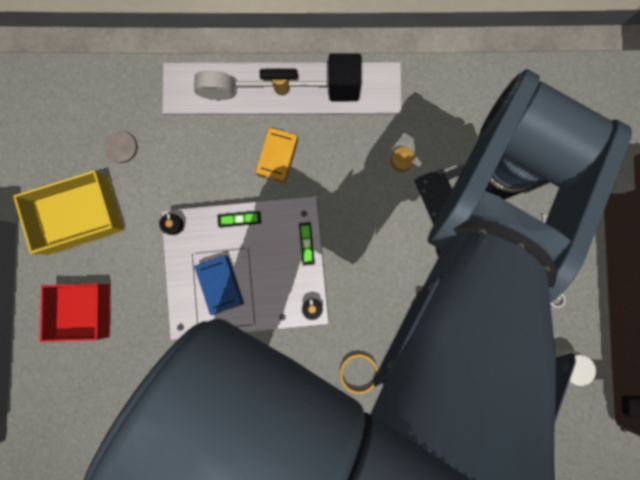

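View pics/side5.png

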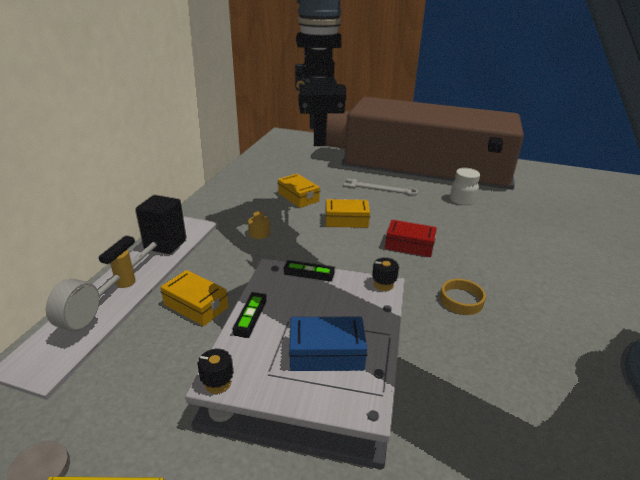

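Run:
```python
from rig import bot
from h import *
import pickle
s=bot.read_state()
c=pickle.load(open("wrist5.pkl","rb"));img=c["color"];hsv=cv2.cvtColor(img,cv2.COLOR_RGB2HSV)
for vm in (60,150,190):
    m=cv2.inRange(hsv,(18,140,vm),(34,255,255));m=cv2.morphologyEx(m,cv2.MORPH_CLOSE,np.ones((9,9)))
    for k in cv2.findContours(m,0,2)[0]:
        if cv2.contourArea(k)<1500:continue
        r=cv2.minAreaRect(k);b=cv2.boxPoints(r);w=ray(c,b,.038);e=[w[1]-w[0],w[2]-w[1]];L=[np.linalg.norm(x) for x in e];q=e[int(np.argmax(L))]
        print(vm,np.round(r[0]),np.round(w.mean(0)*1000,1),np.round(np.array(L)*1000,1),round(np.degrees(np.arctan2(q[1],q[0]))%180,2),rel([*w.mean(0)[:2],.1],s["tcp_rot"],s["position"]))
# top view top-face masks with original picture
for n in ("top",):
  c=pickle.load(open(n+".pkl","rb"));img=c["color"];hsv=cv2.cvtColor(img,cv2.COLOR_RGB2HSV)
  print(hsv[239,445:485].tolist())
```

```text
60 [453. 393.] [764.9 -29.2  38. ] [381.9  33.2] 112.77 [100.2 165.5 200. ]
60 [203. 254.] [ 710.5 -353.5   38. ] [100.   54.8] 143.78 [  99.9 -114.    26.8]
60 [311. 155.] [ 581.2 -288.    38. ] [89.2 54.6] 14.48 [100.2  -4.4 -68. ]
150 [203. 254.] [ 710.5 -353.5   38. ] [100.   54.8] 143.78 [  99.9 -114.    26.8]
150 [311. 155.] [ 581.2 -288.    38. ] [89.2 54.6] 14.48 [100.2  -4.4 -68. ]
190 [199. 256.] [ 714. -356.   38.] [91.5 55.1] 143.77 [  99.9 -117.7   29.1]
190 [311. 155.] [ 581.2 -288.    38. ] [89.2 54.6] 14.48 [100.2  -4.4 -68. ]
[[19, 158, 58], [20, 202, 58], [20, 199, 82], [20, 206, 119], [19, 201, 151], [20, 201, 164], [19, 202, 168], [20, 200, 168], [20, 202, 167], [19, 200, 167], [20, 202, 167], [19, 201, 166], [19, 199, 168], [19, 199, 168], [20, 200, 168], [19, 199, 168], [20, 202, 168], [19, 200, 167], [19, 201, 166], [19, 198, 167], [19, 201, 164], [19, 199, 165], [19, 199, 164], [19, 201, 164], [19, 200, 163], [19, 201, 162], [20, 200, 162], [19, 200, 162], [19, 201, 161], [19, 200, 162], [19, 201, 161], [19, 201, 161], [20, 201, 160], [19, 188, 156], [18, 151, 142], [19, 91, 118], [22, 37, 104], [23, 20, 102], [23, 20, 103], [26, 18, 101]]
```

```bash
python3 -m inch '{"dp":[[8,-0.5,-7],[12,-0.5,-7],[14,-0.5,-7],[14,-0.5,-7],[14,-0.5,-8],[14,-0.5,-8],[12,-0.5,-8],[8,-0.5,-8],[4,-0.4,-8],[0,0,0],[0,0,0]],"yaw":[0,0,0,0,0,0,0,0,0,4,3.5]}'
python3 -m inch '{"dp":[[0,0,0],[0,0,0]],"yaw":[0,0]}'
python3 - <<'E'
from rig import bot
from h import *
s=bot.read_state();print(s["position"],rel([.5812,-.288,.017],s["tcp_rot"],s["position"]),s["joint_positions"])
c=bot.capture("wrist");cv2.imwrite("pics/w6.png",c["color"][:,:,::-1])
c=bot.capture("side");cv2.imwrite("pics/s6.png",cv2.resize(c["color"][120:280,250:450],None,fx=3.5,fy=3.5)[:,:,::-1])
E
```

```text
time_s: 13.27
position: [0.5813, -0.2897, 0.1003]
tcp_rot: [[-0.001, -0.25, 0.968], [0.0, 0.968, 0.25], [-1.0, 0.001, -0.001]]
force: [0.3, -0.5, -0.2]
opening: 0.999
time_s: 13.43
position: [0.5823, -0.2898, 0.1009]
tcp_rot: [[0.001, -0.255, 0.967], [-0.0, 0.967, 0.255], [-1.0, -0.001, 0.0]]
force: [0.4, -0.4, 1.0]
opening: 1.004
[ 0.58229123 -0.2897504   0.10093383] [83.9  2.  -0.6] [-3.62802678e+01  4.13118996e+01  8.42141917e+01 -3.50756484e-03
  5.44346755e+01 -1.41080581e+02]
```

View pics/w6.png

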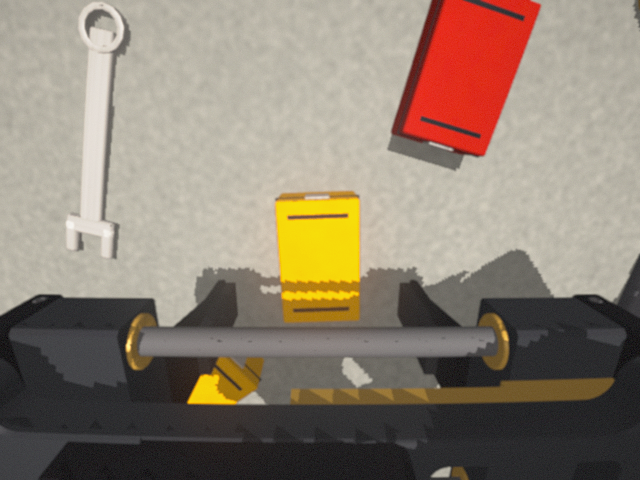

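View pics/s6.png

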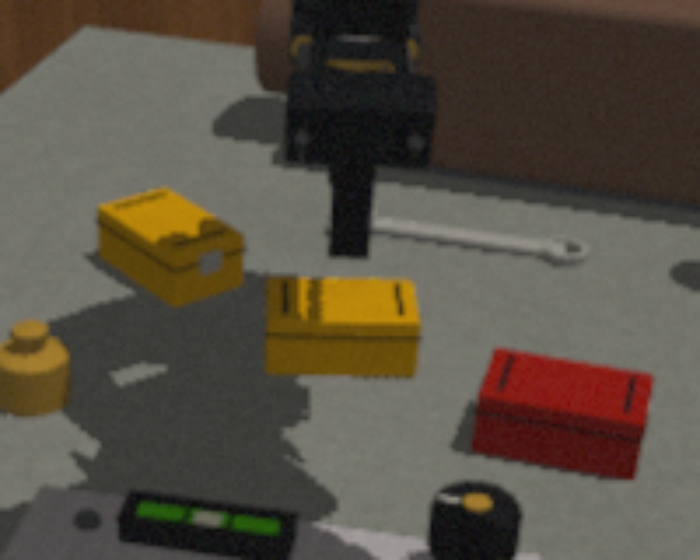

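```bash
python3 -m inch '{"dp":[[8,1,0],[10,1,0],[10,0,0],[10,0,0],[10,0,0],[10,0,0],[10,0,0],[8,0,0],[5,0,0],[3,0,0],[0,0,0],[0,0,0]],"yaw":[0,0,0,0,0,0,0,0,0,0,0,0]}'
python3 -m inch '{"dp":[[0,0,0],[0,0,0],[0,0,0],[0,0,0],[0,0,0],[0,0,0],[0,0,0],[0,0,0],[0,0,0],[0,0,0]],"yaw":[0,0,0,0,0,0,0,0,0,0]}' 40
python3 - <<'E'
from rig import bot
from h import *
s=bot.read_state();print(s["position"],s["opening"]*87)
c=bot.capture("wrist");cv2.imwrite("pics/w7.png",c["color"][:,:,::-1])
E
```

```text
time_s: 14.53
position: [0.5821, -0.2878, 0.0167]
tcp_rot: [[0.0, -0.254, 0.967], [-0.0, 0.967, 0.254], [-1.0, -0.0, 0.0]]
force: [0.5, 0.0, 0.8]
opening: 1.003
time_s: 15.37
position: [0.582, -0.2879, 0.0168]
tcp_rot: [[0.0, -0.254, 0.967], [-0.0, 0.967, 0.254], [-1.0, -0.001, 0.0]]
force: [-0.3, -1.2, 1.5]
opening: 0.646
[ 0.58204767 -0.28787653  0.01678366] 56.16098284589459
```

View pics/w7.png

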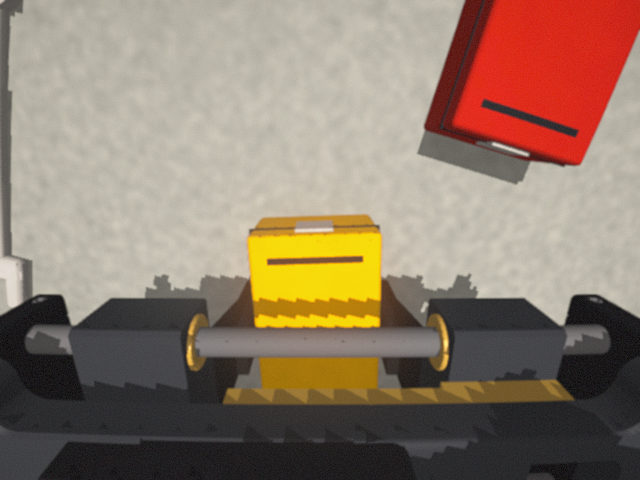

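```bash
python3 -m inch '{"dp":[[-5,0,0],[-10,0,0],[-15,0,0],[-20,0,0],[-20,0,0],[-20,0,0],[-20,0,0],[-15,0,0],[-10,0,0],[-5,0,0],[0,0,0],[0,0,0]],"yaw":[0,0,0,0,0,0,0,0,0,0,0,0]}'
python3 - <<'E'
from rig import bot
from h import *
import pickle
s=bot.read_state();print(s["position"],s["opening"]*87,s["force"])
c=bot.capture("wrist");cv2.imwrite("pics/w8.png",c["color"][:,:,::-1]);pickle.dump(c,open("w8.pkl","wb"))
zt=s["position"][2]+.0212
R,p=s["tcp_rot"],s["position"]
for uv in((248,234),(380,234),(258,388),(380,388)):
    w=ray(c,uv,zt)[0];print(uv,np.round((w-p)@R*1000,1))
c=pickle.load(open("top.pkl","rb"));img=c["color"]
a=cv2.resize(img[245:325,185:255],None,fx=8,fy=8,interpolation=2);cv2.imwrite("pics/blue_t.png",a[:,:,::-1])
c=pickle.load(open("side.pkl","rb"));img=c["color"]
a=cv2.resize(img[305:380,275:380],None,fx=7,fy=7,interpolation=2);cv2.imwrite("pics/blue_s.png",a[:,:,::-1])
E
```

```text
time_s: 16.42
position: [0.5813, -0.2872, 0.156]
tcp_rot: [[-0.001, -0.254, 0.967], [0.001, 0.967, 0.254], [-1.0, 0.001, -0.001]]
force: [-0.0, 0.3, -3.1]
opening: 0.647
[ 0.58134446 -0.28718903  0.15595184] 56.28574631974474 [-0.0115702   0.34488967 -3.10613661]
(248, 234) [-21.2 -27.2 -45.5]
(380, 234) [-21.1  26.6 -45.4]
(258, 388) [-21.3 -27.4  30.9]
(380, 388) [-21.2  30.9  31.1]
```

View pics/w8.png

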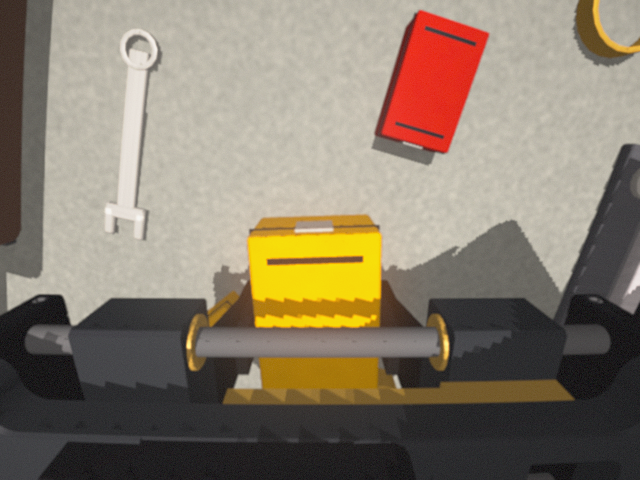

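View pics/blue_t.png

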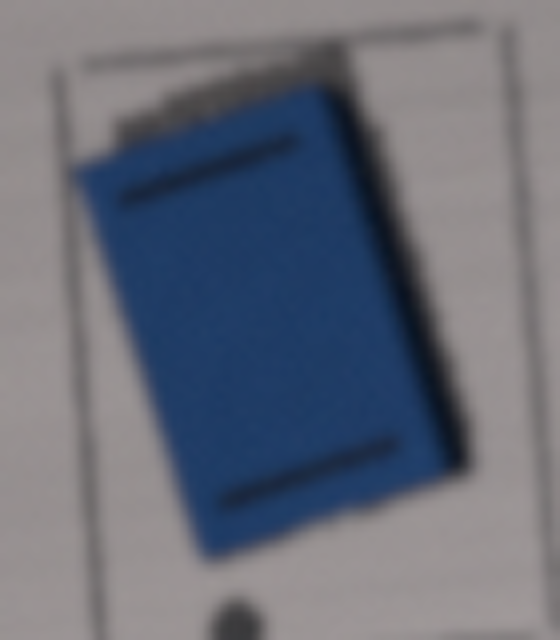

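View pics/blue_s.png

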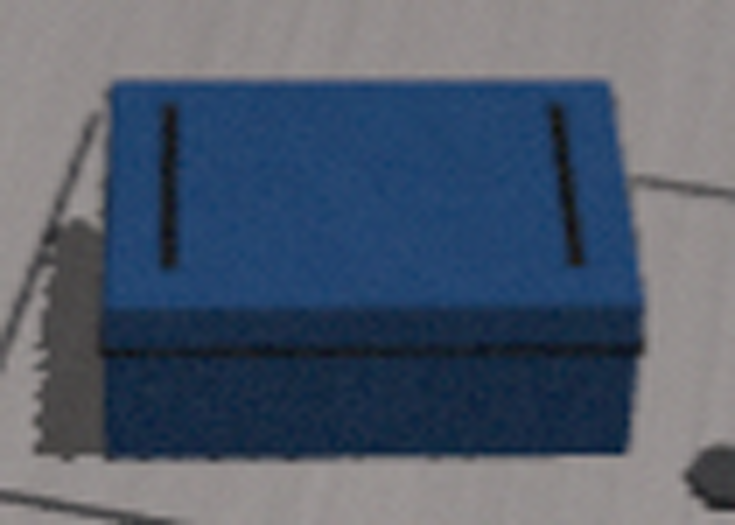

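Run:
```python
from h import *
import pickle
c=pickle.load(open("top.pkl","rb"));s=pickle.load(open("side.pkl","rb"))
T=(np.array([(78,175),(325,86),(447,472),(208,557)])+.5)/8-.5+[185,245]
S=(np.array([(103,308),(113,82),(608,82),(640,308)])+.5)/7-.5+[275,305]
def an(w):
    w=np.array(w);m=w.mean(0)*1000
    f=lambda v:round(np.degrees(np.arctan2(v[1],v[0]))%180,2)
    print(np.round(w*1000,1).tolist(),"ctr",np.round(m,1),[f(w[i]-w[(i+1)%4]) for i in range(4)],[round(np.linalg.norm(w[i]-w[(i+1)%4])*1000,1) for i in range(4)])
an(ray(c,T,.102));an(ray(s,S,.102))
P=ray(c,T,.102)
# match side corners to top corners
Q=ray(s,S,.102)
idx=[int(np.argmin(np.linalg.norm(Q-p,axis=1))) for p in P];print(idx)
an([tri([c,s],[T[i],S[idx[i]]]) for i in range(4)])
```

```text
[[530.7, 189.1, 102.0], [549.4, 136.9, 102.0], [467.2, 110.0, 102.0], [449.7, 160.3, 102.0]] ctr [499.3 149.1 102. ] [np.float64(109.7), np.float64(18.07), np.float64(109.2), np.float64(19.58)] [np.float64(55.5), np.float64(86.5), np.float64(53.3), np.float64(86.0)]
[[532.0, 189.8, 102.0], [549.3, 137.8, 102.0], [465.6, 109.7, 102.0], [448.4, 162.1, 102.0]] ctr [498.8 149.9 102. ] [np.float64(108.4), np.float64(18.58), np.float64(108.2), np.float64(18.36)] [np.float64(54.8), np.float64(88.2), np.float64(55.1), np.float64(88.0)]
[0, 1, 2, 3]
[[531.4, 189.4, 101.7], [549.5, 137.0, 101.2], [466.4, 109.9, 102.0], [449.1, 160.6, 100.4]] ctr [499.1 149.2 101.3] [np.float64(109.08), np.float64(18.08), np.float64(108.84), np.float64(19.29)] [np.float64(55.4), np.float64(87.4), np.float64(53.6), np.float64(87.2)]
```

```bash
python3 -m inch '{"dp":[[0,6,1.5],[0,14,1.5],[0,22,1.5],[0,27.6,1.7],[0,27.6,1.7],[0,27.6,1.7],[0,27.6,1.7],[0,27.6,1.7],[0,27.6,1.7],[0,27.6,1.7],[0,27.6,1.7],[0,27.6,1.7],[0,27.6,1.7],[0,27.6,1.7],[0,27.6,1.7],[0,27.6,1.7],[0,22,1.5],[0,14,1.5],[0,6,1.5]],"yaw":[0,0,0,0,0,0,0,0,0,0,0,0,0,0,0,0,0,0,0]}'
python3 -m inch '{"dp":[[0,0,0],[0,0,0],[0,0,0],[0,0,0],[0,0,0],[0,0,0]],"yaw":[0,-2,-1.9,0,0,0]}'
python3 - <<'E'
from rig import bot
from h import *
import pickle
s=bot.read_state();print(s["position"],s["opening"]*87,s["force"],rel([.4992,.1495,.1192],s["tcp_rot"],s["position"]))
for n in("top","side","wrist"):
    c=bot.capture(n);cv2.imwrite(f"pics/{n}9.png",c["color"][:,:,::-1]);pickle.dump(c,open(n+"9.pkl","wb"))
E
```

```text
time_s: 18.05
position: [0.4971, 0.1513, 0.1561]
tcp_rot: [[-0.003, -0.257, 0.966], [0.001, 0.966, 0.257], [-1.0, 0.001, -0.002]]
force: [-0.7, -0.2, -3.5]
opening: 0.64
time_s: 18.55
position: [0.4995, 0.1479, 0.1565]
tcp_rot: [[-0.0, -0.318, 0.948], [-0.0, 0.948, 0.318], [-1.0, -0.0, -0.0]]
force: [0.2, 0.1, -3.3]
opening: 0.641
[0.49954706 0.14792827 0.15646919] 55.80833018626353 [ 0.23732077  0.13624101 -3.31590734] [37.3  1.6  0.2]
```

View pics/side9.png

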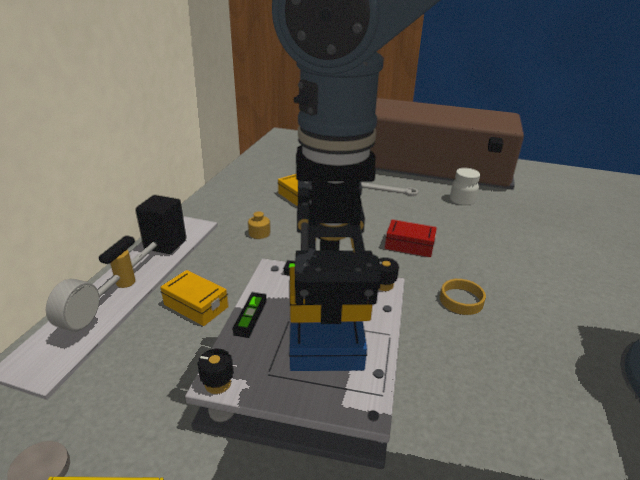

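View pics/wrist9.png

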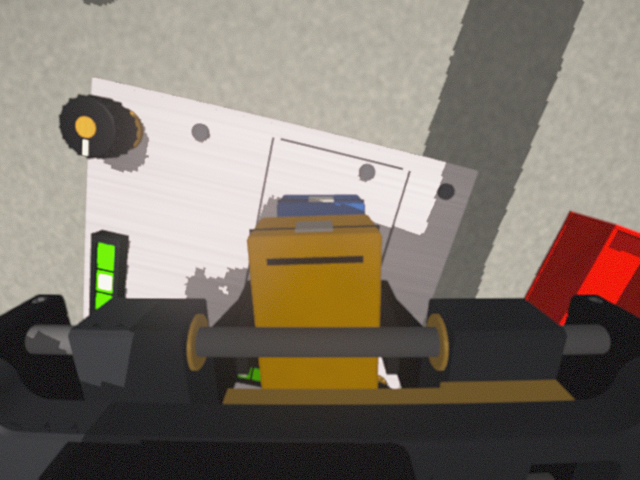

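```bash
python3 -m inch '{"dp":[[4,1.6,0.5],[6,0,0],[6,0,0],[6,0,0],[4,0,0],[0,0,0],[0,0,0],[0,0,0]],"yaw":[0,0,0,0,0,0,0,0]}'
python3 - <<'E'
from rig import bot
from h import *
import pickle
s=bot.read_state();print(s["position"],s["force"],rel([.4992,.1495,.1192],s["tcp_rot"],s["position"]))
for n in("side","wrist"):
    c=bot.capture(n);pickle.dump(c,open(n+"10.pkl","wb"))
    im=c["color"][170:290,220:420] if n=="wrist" else c["color"][250:400,260:400]
    cv2.imwrite(f"pics/{n}10.png",cv2.resize(im,None,fx=4,fy=4,interpolation=2)[:,:,::-1])
E
```

```text
time_s: 19.37
position: [0.4996, 0.1502, 0.1305]
tcp_rot: [[0.0, -0.319, 0.948], [-0.0, 0.948, 0.319], [-1.0, -0.0, 0.0]]
force: [-0.3, 0.9, -2.9]
opening: 0.643
[0.49958286 0.15023511 0.13049305] [-0.2656662   0.91354082 -2.94593519] [11.3 -0.6 -0.6]
```

View pics/wrist10.png

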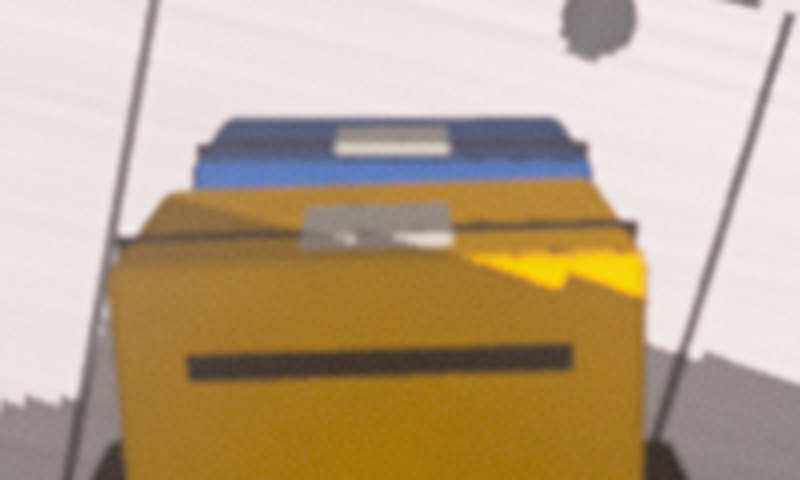

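View pics/side10.png

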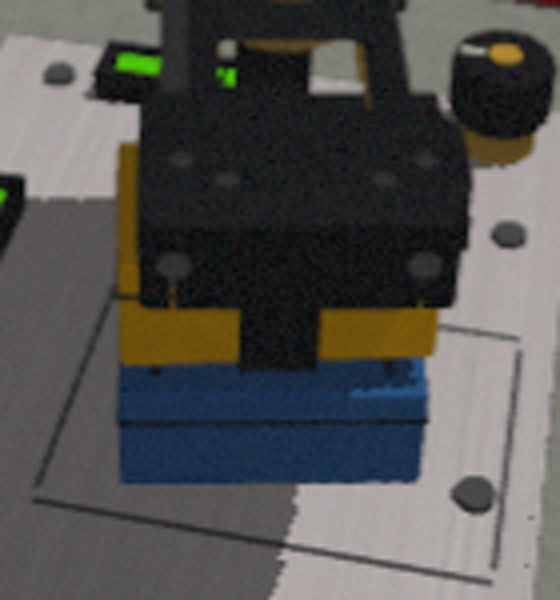

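Run:
```python
from rig import bot
from h import *
import pickle
s=bot.read_state();R,p=s["tcp_rot"],s["position"];c=pickle.load(open("wrist10.pkl","rb"))
f=lambda x,y:((x+.5)/4-.5+220,(y+.5)/4-.5+170)
zu=p[2]-.0168
for nm,a,b,z in(("yseam",(120,242),(635,227),zu+.027),("ytop",(110,262),(645,252),zu+.038),("bseam",(197,148),(587,148),.064+.027),):
    A=(ray(c,f(*a),z)[0]-p)@R*1000;B=(ray(c,f(*b),z)[0]-p)@R*1000;print(nm,A.round(1),B.round(1),((A+B)/2).round(1))
```

```text
yseam [-10.2 -28.6 -44.2] [-10.2  27.9 -45.8] [-10.2  -0.4 -45. ]
ytop [-21.2 -27.5 -45. ] [-21.2  26.9 -46. ] [-21.2  -0.3 -45.5]
bseam [ 39.8 -27.  -45.1] [ 39.8  29.8 -45. ] [ 39.8   1.4 -45.1]
```

```bash
python3 -m inch '{"dp":[[2,1.2,0],[2,0,0],[2,0,0],[2,0,0],[1,0,0],[0,0,0],[0,0,0]],"yaw":[0,0,0,0,0,0,0]}'
python3 -m inch '{"dp":[[1,0,0],[0,0,0],[0,0,0]],"yaw":[0,0,0]}'
python3 -m inch '{"dp":[[1,0,0],[0,0,0],[0,0,0]],"yaw":[0,0,0]}'
```

```text
time_s: 20.05
position: [0.499, 0.1513, 0.1214]
tcp_rot: [[-0.0, -0.319, 0.948], [-0.0, 0.948, 0.319], [-1.0, 0.0, -0.0]]
force: [-0.4, -0.1, -3.0]
opening: 0.643
time_s: 20.3
position: [0.4991, 0.1513, 0.1206]
tcp_rot: [[-0.0, -0.319, 0.948], [0.0, 0.948, 0.319], [-1.0, 0.0, -0.0]]
force: [0.5, 0.5, -2.7]
opening: 0.641
time_s: 20.55
position: [0.499, 0.1514, 0.1195]
tcp_rot: [[-0.0, -0.319, 0.948], [0.0, 0.948, 0.319], [-1.0, 0.0, -0.0]]
force: [-1.2, 0.5, -3.2]
opening: 0.64
```

```bash
python3 -m inch '{"dp":[[0.5,0,0],[0,0,0],[0,0,0]],"yaw":[0,0,0]}'
python3 -m inch '{"dp":[[0.5,0,0],[0,0,0],[0,0,0]],"yaw":[0,0,0]}'
python3 - <<'E'
from rig import bot
from h import *
c=bot.capture("side");im=c["color"][270:390,260:400];cv2.imwrite("pics/s11.png",cv2.resize(im,None,fx=5,fy=5,interpolation=2)[:,:,::-1])
E
```

```text
time_s: 20.8
position: [0.4991, 0.1514, 0.119]
tcp_rot: [[-0.0, -0.319, 0.948], [-0.0, 0.948, 0.319], [-1.0, 0.0, -0.0]]
force: [-0.4, 0.0, -3.8]
opening: 0.646
time_s: 21.05
position: [0.4991, 0.1513, 0.1187]
tcp_rot: [[0.0, -0.319, 0.948], [-0.0, 0.948, 0.319], [-1.0, -0.0, 0.0]]
force: [0.4, 0.5, -1.2]
opening: 0.647
```

View pics/s11.png

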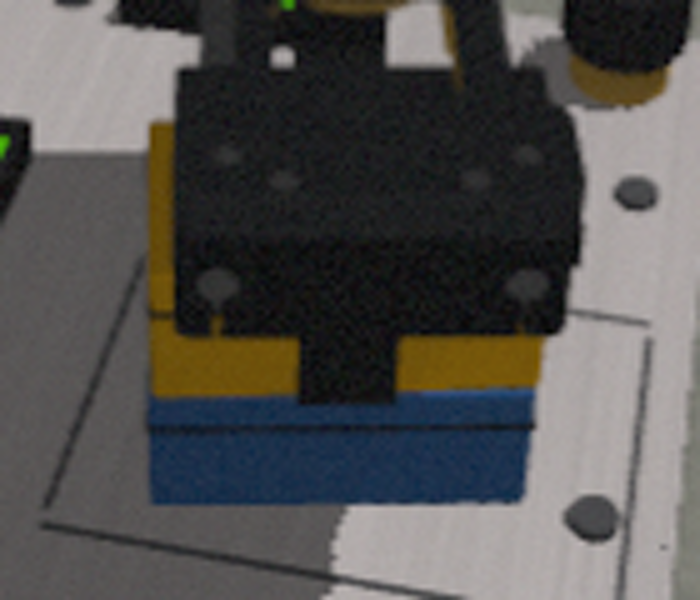

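```bash
python3 -m inch '{"dp":[[0.4,0,0],[0,0,0],[0,0,0]],"yaw":[0,0,0]}'
python3 -m inch '{"dp":[[0,0,0],[0,0,0],[0,0,0],[0,0,0],[0,0,0],[0,0,0],[0,0,0],[0,0,0]],"yaw":[0,0,0,0,0,0,0,0]}' 87
python3 -m inch '{"dp":[[-3,0,0],[-8,0,0],[-15,0,0],[-20,0,0],[-25,0,0],[-25,0,0],[-15,0,0],[0,0,0],[0,0,0],[0,0,0]],"yaw":[0,0,0,0,0,0,0,0,0,0]}'
python3 -m inch '{"dp":[[-5,-10,-20],[-5,-30,-30],[-5,-35,-30],[-5,-35,-30],[-5,-35,-30],[-5,-35,-20],[0,-20,0],[0,0,0],[0,0,0],[0,0,0]],"yaw":[0,0,0,0,0,0,0,0,0,0]}'
python3 - <<'E'
from rig import bot
from h import *
import pickle
for n in("top","side"):
    c=bot.capture(n);cv2.imwrite(f"pics/{n}12.png",c["color"][:,:,::-1]);pickle.dump(c,open(n+"12.pkl","wb"))
    for o in vial(c):print(n,np.round(o[0]*1000,1),np.round(o[1:],2))
E
```

```text
time_s: 21.35
position: [0.4992, 0.1514, 0.1186]
tcp_rot: [[0.0, -0.319, 0.948], [-0.0, 0.948, 0.319], [-1.0, -0.0, 0.0]]
force: [-2.1, 0.4, 3.9]
opening: 0.645
time_s: 22.02
position: [0.4991, 0.1514, 0.1181]
tcp_rot: [[-0.0, -0.319, 0.948], [-0.0, 0.948, 0.319], [-1.0, -0.0, -0.0]]
force: [0.2, 0.0, 1.0]
opening: 0.993
time_s: 22.85
position: [0.4983, 0.1513, 0.2287]
tcp_rot: [[-0.001, -0.319, 0.948], [-0.0, 0.948, 0.319], [-1.0, 0.0, -0.001]]
force: [-1.1, -0.5, 0.1]
opening: 0.999
time_s: 23.68
position: [0.416, -0.0743, 0.2565]
tcp_rot: [[-0.003, -0.319, 0.948], [0.002, 0.948, 0.319], [-1.0, 0.003, -0.002]]
force: [-0.1, 0.6, -0.1]
opening: 1.0
top [571.6  -0.8  75. ] [ 4.45 66.38  0.62]
top [616.2 118.9  75. ] [ 9.501e+01  6.789e+01 -1.000e-02]
side [616.1 116.6  75. ] [96.22 68.01  0.62]
```

View pics/side12.png

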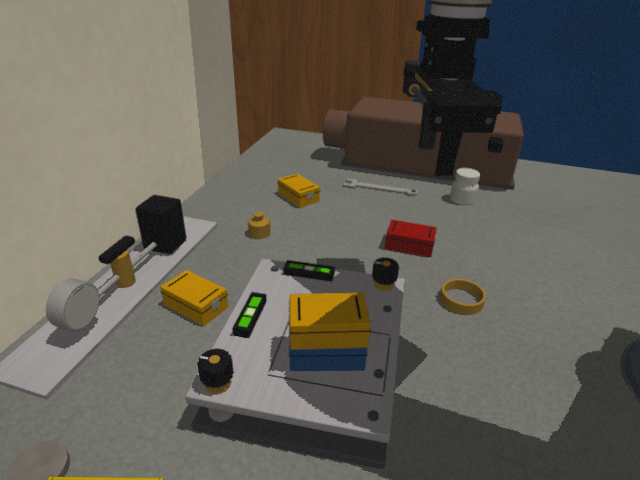

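View pics/top12.png

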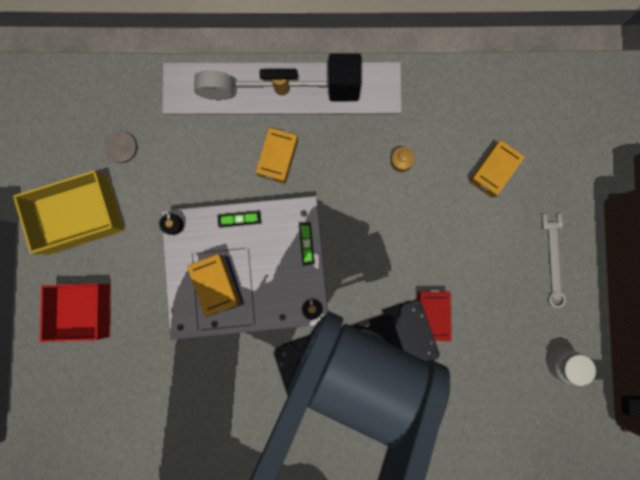

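Run:
```python
import pickle,cv2,numpy as np
from h import *
c=pickle.load(open("top12.pkl","rb"))["color"];s=pickle.load(open("side12.pkl","rb"))["color"]
cv2.imwrite("pics/a_t.png",cv2.resize(c[245:325,175:255],None,fx=7,fy=7,interpolation=2)[:,:,::-1])
cv2.imwrite("pics/a_s.png",cv2.resize(s[285:380,275:380],None,fx=6,fy=6,interpolation=2)[:,:,::-1])
c=pickle.load(open("top12.pkl","rb"))
hsv=cv2.cvtColor(c["color"],cv2.COLOR_RGB2HSV)
m=cv2.inRange(hsv,(12,140,110),(30,255,255));m[:, :180]=0;m[:,260:]=0;m[:245]=0;m[325:]=0
m=cv2.morphologyEx(m,cv2.MORPH_CLOSE,np.ones((7,7)))
k=max(cv2.findContours(m,0,2)[0],key=cv2.contourArea);w=ray(c,cv2.boxPoints(cv2.minAreaRect(k)),.140)
print(w.mean(0),[ (round(np.linalg.norm(e)*1000,1),round(np.degrees(np.arctan2(e[1],e[0]))%180,1)) for e in(w[1]-w[0],w[2]-w[1])])
```

```text
[0.5034364  0.15210811 0.14      ] [(np.float64(55.9), np.float64(109.9)), (np.float64(80.5), np.float64(20.5))]
```

View pics/a_s.png

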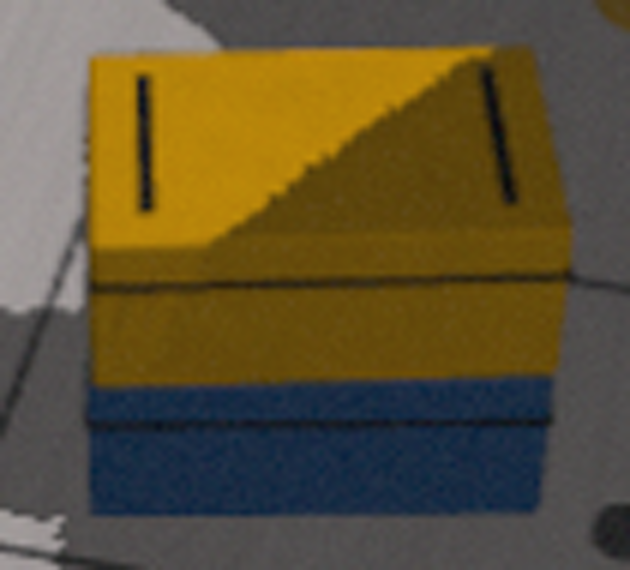

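View pics/a_t.png

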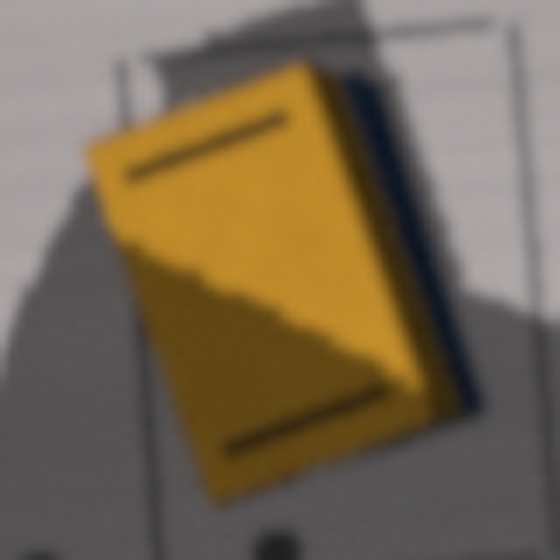

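Run:
```python
from h import *
import pickle
c=pickle.load(open("top12.pkl","rb"));s=pickle.load(open("side12.pkl","rb"))
T=(np.array([(87,150),(308,62),(440,415),(215,503)])+.5)/7-.5+[175,245]
S=(np.array([(92,247),(92,57),(533,46),(570,230)])+.5)/6-.5+[275,285]
f=lambda v:round(float(np.degrees(np.arctan2(v[1],v[0]))%180),2)
def an(w):
    w=np.array(w);print("ctr",np.round(w.mean(0)*1000,1),[f(w[i]-w[(i+1)%4]) for i in range(4)],[round(float(np.linalg.norm(w[i]-w[(i+1)%4]))*1000,1) for i in range(4)])
an(ray(c,T,.140));an(ray(s,S,.140));an([tri([c,s],[T[i],S[i]]) for i in range(4)])
B=(np.array([(92,386),(552,376)])+.5)/6-.5+[275,285];w=ray(s,B,.102);print("yellow lower edge",w,f(w[0]-w[1]))
B=(np.array([(90,426),(551,422)])+.5)/6-.5+[275,285];w=ray(s,B,.092);print("blue seam",w,f(w[0]-w[1]))
B=(np.array([(92,289),(572,275)])+.5)/6-.5+[275,285];w=ray(s,B,.130);print("yellow seam",w,f(w[0]-w[1]))
```

```text
ctr [499.3 149.8 140. ] [111.65, 21.03, 111.01, 20.74] [55.0, 88.2, 55.4, 87.6]
ctr [498.1 150.8 140. ] [110.19, 21.0, 109.78, 21.46] [54.6, 88.4, 53.9, 88.1]
ctr [498.8 149.9 139.1] [110.92, 20.96, 110.31, 20.86] [55.0, 88.5, 55.1, 87.9]
yellow lower edge [[0.53110419 0.19012066 0.102     ]
 [0.44822079 0.15985104 0.102     ]] 20.06
blue seam [[0.53132745 0.19095993 0.092     ]
 [0.4471397  0.16199151 0.092     ]] 18.99
yellow seam [[0.52976333 0.19283525 0.13      ]
 [0.4464248  0.1611134  0.13      ]] 20.84
```

Run:
```python
from rig import bot
print(bot.hand_in())
```

```text
the job is handed in; nothing more can be done
None
```

I levelled the stage, set the yellow case squarely on the blue one, and handed the job in at about 24 s. I then moved the arm clear before the last pictures; the hand-in gave no verdict.

**Levelling:** I turned screw B about 65° anticlockwise, which took bubble B from 11.6 mm off to about 0. I turned screw A about 13° anticlockwise, which took bubble A from about 2.3 mm off to near 0.

**Stacking:** I gripped the yellow case nearest the base, carried it over, lowered it until the force reading showed contact, and opened the fingers.

**Last checks:**

| Check | Result |
|---|---|
| Bubble A | about 0.6 mm off middle (top view); the side view did not pick it up that time |
| Bubble B | 0.0 mm (top view), 0.6 mm (side view) |
| Yellow over blue, centres | about 1 mm apart |
| Yellow over blue, edges | about 2° apart (limit 6.9°) |
| Blue case | lower edge within about 1 pixel of where it started, in the side view |
| Red case | not touched; looks unchanged in the side view by eye |

One disagreement: an automatic colour-mask fit put the yellow case's centre about 4 mm away along x. It caught only part of the top face, which was half in shadow (it read 80 mm of the 90 mm length). I relied on the corner measurements from the top and side views, which agreed with each other to about 1.5 mm.

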